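Lock the pliers on the mended cast, then release them

TASK

The yellow cast has just been mended with quick cement and must be clamped for a moment while it sets. Squeeze the blue handles of the locking pliers round the yellow cast until they lock, let go and leave them locked, untouched, for about three seconds, then flick their red release lever so that they spring open and the cast lies free on its rest. Leave the white cast and its pliers alone.

Things in the scene. Friction and masses are not known exactly. Their poses are not given: they have to be found in the camera images.
- stand_y: Bench stand, a grey base plate about 230 mm long and 70 to 92 mm wide, the one that carries the yellow cast, with locking pliers lying flat on it. Origin: on the worktop under the pliers' head; its x axis runs from the handles towards the jaws, y to the side, z up. The two handles point to -x, the jaws to +x. Fixed to the worktop. Nothing on it stands higher than 75 mm within reach of the handles.
- stand_w: Bench stand, a grey base plate about 230 mm long and 70 to 92 mm wide, the same in every way but carrying the white cast: a bystander, with locking pliers lying flat on it. Origin: on the worktop under the pliers' head; its x axis runs from the handles towards the jaws, y to the side, z up. The two handles point to -x, the jaws to +x. Fixed to the worktop.
- stand_y_squeeze (a point): Point midway between the two blue-sleeved handles of the yellow cast's pliers, 33 mm from their free ends, at the height of the handles' middle (38 mm above the worktop). Axes as the stand: the handles are squeezed along y. The round handles are 12.6 mm thick; measured over both outsides here they span about 66 mm when open (joint 0) and 40 mm when locked; squeezing takes about 3 to 8 N a handle. Both handles always move alike. The base plate beneath is 8 mm high.
- stand_y_left_handle (a joint): Squeeze angle of the yellow cast's plier handles, rad: 0 = open (sprung), 0.10 = dead centre, about 0.15 = over centre and locked, jaws firm on the cast. Short of dead centre they spring open again when let go; past it they stay locked.
- stand_y_knob (a point): Centre of the red knob (a standing cylinder 18 mm across, 26 mm high) at the free end of the release lever of the yellow cast's pliers; it stands behind the handles' ends on the stand's centre line, its middle 61 mm above the worktop, from 48 to 74 mm. The lever is a flat bar that turns above the handles about an upright pin 88 mm from the knob towards the jaws.
- stand_y_lever (a joint): Release lever of the yellow cast's pliers, rad: 0 = rest, on the centre line (a light spring returns it); -0.6 and 0.6 = stops; positive when the knob has gone towards the stand's +y. Pushing the knob sideways, to either side, about 0.4 rad (35 mm) or more pries the locked handles back over centre and they spring open; it takes only a few newtons.
- stand_y_nest (a point): Centre of the black rubber rest between the jaws of the yellow cast's stand, on its top face, 30 mm above the worktop.
- cast_yellow_mid (a point): Middle of the loose yellow stone dental cast (53 x 71 x 27 mm), half-way up; it lies on its stand's rubber rest between the jaws, its 53 mm side along the stand's y.
- stand_w_left_handle (a joint): The same handle angle of the white cast's pliers; open (0) and to stay so.
- stand_w_nest (a point): Centre of the rubber rest on the white cast's stand, as above.
- cast_white_mid (a point): Middle of the loose white dental cast (53 x 71 x 27 mm) on the other stand.
There are look-alikes about, which are no part of the job. What is shaped like the part that bears cast_yellow_mid but orange or pink is not meant.

How it is judged:
On the way, in this order (a step that is already met when the one before it is completed fails the run):
1. the pliers are locked on the yellow cast and stay so, untouched, for two seconds (value of joint stand_y_left_handle above 0.125 rad and horizontal distance between cast_yellow_mid and stand_y_nest below 0.015 m and contact force between each of the arm, the fingers and stand_y below 0.3 N), for 2 s.
2. the release lever is pushed to one side ((value of joint stand_y_lever above 0.22 rad or value of joint stand_y_lever below -0.22 rad)).
At the end, for the whole second after the job is handed in: The yellow cast's pliers were locked and left untouched for 2 s, then released with the lever; at the end their handles are open (under 0.03 rad), the lever is back within 0.12 rad of rest, and the yellow cast lies flat (within 0.15 rad) within 15 mm of the middle of its rest (value of joint stand_y_left_handle below 0.03 rad and value of joint stand_y_lever between -0.12 and 0.12 rad and horizontal distance between cast_yellow_mid and stand_y_nest below 0.015 m and angle between cast_yellow_mid's own z axis and vertical below 0.15 rad).
It fails at once if the white cast's pliers are squeezed (value of joint stand_w_left_handle above 0.06 rad).
It fails at once if the white cast is moved off its rest (horizontal distance between cast_white_mid and stand_w_nest above 0.025 m).
It also fails if it takes over 46 s, if anything falls off the work surface, if the arm or the gripper's body presses on something with over 40 N, if the wrist force passes 120 N, or if a joint passes its speed limit or range.

ROBOT

A 6-joint arm with a two-finger parallel gripper is mounted at the origin on a cart in front of the work surface, level with it; the furniture and walls round the work are solid. World frame = base frame: x ahead of the robot, y to its left, z up, the work surface at z = 0. Lengths are in m, angles in rad, forces in N, time in s.
With the tool pointing down it reaches from about 0.25 to 0.775 m from the base axis. Payload 4 kg.
Tool frame: the origin (TCP) lies on the centre line of the jaws, within the pads' length; the fingertips stand 22 mm ahead of it and the grasp point (between the pads) lies 3 mm ahead of it; z points along the fingers, y is the direction in which the jaws open and shut (so a half turn about z gives the same grasp; the last joint's range is limited). The gripper opens to 94 mm and grips with 3 to 60 N. Pads are 16 mm wide; open, the fingers measure 119 mm over their backs; the gripper's body (75 mm by 177 mm) begins 78 mm behind the grasp point.
Start: joints at [1.071, 0.087, 1.371, -0, 1.684, -0.103], TCP at [0.213, 0.507, 0.228] pointing down, gripper open.
Joint ranges: [-3.1, 3.1], [-0.76, 2.03], [0.27, 2.55], [-1.08, 4.22], [0.17, 2.65], [-2.57, 2.57]. Speed limits (rad/s): [2.79, 2.79, 3.14, 3.14, 3.14, 3.14].

INTERFACE

Orientations are given as [roll, pitch, yaw] about the fixed x, y, z axes, in that order (R = Rz(yaw) Ry(pitch) Rx(roll)).
In Python, from bench import robot gives the robot as it stands. The module is installed in compiled form; this text tells all that it offers.
- The arm moves only by the shell command python3 -m inch 'ROWS'. ROWS is JSON, a list of rows, each an object with "linear": the shift along the world's x, y, z scaled (see below), a list of three; "twist": the turn about the world's z scaled (see below); "gripper": the opening, from 0 (shut) to 1 (fully open). In form: [{"linear": [x, y, z], "twist": twist, "gripper": gripper}, ...]. A call has 1 to 10 rows; each row is the pose to reach, as a shift and turn from the pose commanded when the call began; what a row does not reach only later rows make up. The controller multiplies each number of a shift by 0.1 m and each number of a turn by 60 degrees. A row lasts 1/12 s, in which the tool goes at most 41.7 mm and 7.16 degrees, less where a joint would pass 70% of its speed; a pose out of reach is approached as far as the arm can. A call with a number of a shift or a turn outside -1 to 1 is refused whole. A call with a gripper value outside its range is refused whole. The fingers move at their own pace and stop on an object; the grip force is fixed at half the most. Time passes only in rows, so rows that repeat a pose let the fingers close. It gives the time, the measured TCP pose, the force and the opening at its end, in the units of the state.
- robot.get_obs(): the state, without advancing time (a new reading comes with each control period).
- robot.snapshot(name): name is "scene" or "side" or "wrist"; returns a dict with "image" (420x560x3 uint8, red, green, blue), "depth" (420x560 float32, m along the optical axis (not along the pixel's ray), 0 where there is no reading), "mtx" (3x3 intrinsics, pixels), "rvec" (rotation vector, rad) and "tvec" (3), from world to camera coordinates, as OpenCV has them; the wrist camera has in their place "hand_eye" (4x4, takes a point from camera to tool coordinates, whose origin is the TCP and whose axes are the flange's). Camera axes: x right, y down, z forward; pixel columns grow to the right and rows downward; lengths in m; the calibration is good to about 2 mm. A picture is of the moment at which its call begins: read the wrist's pose just before it.
- robot.close_job(): hands the job in, once; it reports no verdict.
The state is a dict: "time": time; "joint_positions": joint angles; "qvel": joint speeds; "joint_torque": joint torques, N m; "tool_pos": TCP position; "ee_rot": TCP orientation; "wrist_force": force on the tool from outside, world axes, zero at the start; "wrist_torque": the same for the moment, N m; "width": finger opening in m.
Only numpy, scipy, OpenCV 4.12 (cv2) and the standard library are available. Lean on these libraries where they do the work, as an engineer would, in place of code of your own. Each camera call takes 0.05 s, during which the arm holds its last target.

## Working session

There is one attempt and no reset: what is moved stays moved. The work goes in short steps, Python scripts to look and compute and a shell command to move; the robot and the scene stay as the last step left them, time stands still between calls to the robot, and variables do not carry over. Pictures are saved under pics/ and viewed, and the job is handed in when it is done.

```bash
mkdir -p pics; python3 - <<'E'
from bench import robot
import cv2,numpy as np
print(robot.get_obs())
for n in ["scene","side"]:
    s=robot.snapshot(n); cv2.imwrite(f"pics/{n}0.png",s["image"][:,:,::-1]); np.savez(f"pics/{n}0.npz",**s)
    print(n,s["mtx"],s["rvec"],s["tvec"])
E
```

```text
{'time': 0.0, 'joint_positions': array([ 1.07088843e+00,  8.79479110e-02,  1.37221449e+00, -1.27152200e-05,
        1.68357864e+00, -1.03128851e-01]), 'qvel': array([ 8.61138476e-05,  2.85095928e-04, -6.87750980e-04, -1.83367611e-03,
       -6.31330003e-04, -1.50061519e-04]), 'joint_torque': array([ 4.26548286e-04, -3.40188611e+01, -3.02423215e+01,  7.18165515e-02,
        3.32416082e-02, -1.62739916e-04]), 'tool_pos': array([0.21233701, 0.50683458, 0.22632816]), 'ee_rot': array([-3.13945438e+00, -2.08597665e-04,  2.74481197e+00]), 'wrist_force': array([0.37086776, 0.35653425, 0.21563622]), 'wrist_torque': array([ 0.01792369, -0.00155964, -0.00246997]), 'width': 0.09372021991217705}
scene [[535.39901269   0.         274.49034349]
 [  0.         535.39901269 212.1423364 ]
 [  0.           0.           1.        ]] [ 1.72798004 -1.03858128  0.68442919] [-0.30562685  0.26071811  0.81928812]
side [[540.37278806   0.         278.45726991]
 [  0.         540.37278806 206.32554079]
 [  0.           0.           1.        ]] [ 0.01132564 -2.57899009  1.78754116] [0.5783098  0.09800039 1.3201561 ]
```

View pics/scene0.png

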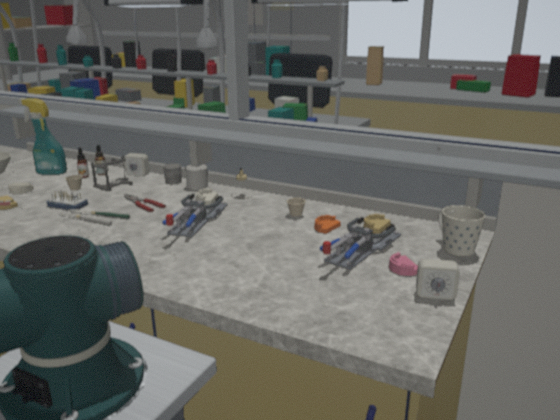

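View pics/side0.png

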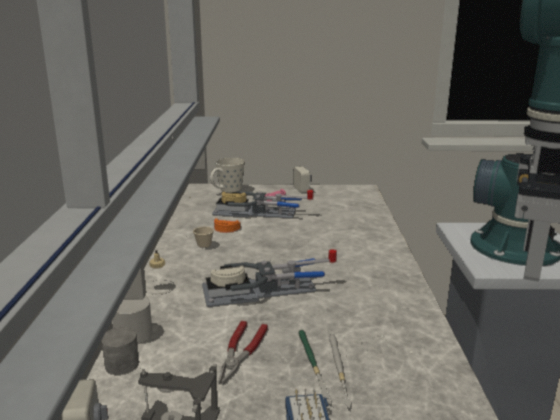

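The scene view shows the yellow cast at about (377,222) with its red knob near (327,245). The white pair is at (205,198), with its knob at (169,217). Next I'll turn these into positions.

```bash
cat > h.py <<'E'
import numpy as np,cv2
def cloud(s):
    d=s["depth"];K=s["mtx"];v,u=np.indices(d.shape)
    P=np.stack([(u-K[0,2])/K[0,0]*d,(v-K[1,2])/K[1,1]*d,d],-1)
    R=cv2.Rodrigues(s["rvec"])[0]
    W=(P-s["tvec"].ravel())@R
    W[d==0]=np.nan
    return W
def masks(im):
    h=cv2.cvtColor(im,cv2.COLOR_RGB2HSV).astype(int);H,S,V=h[...,0],h[...,1],h[...,2]
    return dict(red=((H<6)|(H>174))&(S>150)&(V>60),blue=(H>105)&(H<125)&(S>120)&(V>50),yellow=(H>18)&(H<28)&(S>80)&(V>90))
E
python3 - <<'E'
from h import *
for n in ["scene","side"]:
    s=dict(np.load(f"pics/{n}0.npz"));W=cloud(s)
    for c,m in masks(s["image"]).items():
        k,l,st,ce=cv2.connectedComponentsWithStats(m.astype(np.uint8))
        for i in range(1,k):
            if st[i,4]<12: continue
            p=W[l==i]; p=p[np.isfinite(p[:,0])]
            if len(p)==0: continue
            q=np.median(p,0)
            if q[2]>0.2 or q[2]<-.05: continue
            print(n,c,st[i,4],ce[i].round(),q.round(3),p.min(0).round(3),p.max(0).round(3))
E
```

```text
scene red 1162 [521.  76.] [ 3.101 -0.32   0.093] [ 3.048 -0.4   -0.019] [ 3.202 -0.229  0.206]
scene red 37 [454.  81.] [3.225 0.082 0.029] [ 3.19   0.059 -0.014] [3.248 0.101 0.053]
scene red 12 [468.  78.] [ 3.227 -0.004  0.05 ] [ 3.207 -0.019  0.046] [3.245 0.017 0.056]
scene blue 205 [88. 85.] [1.708 1.738 0.116] [1.625 1.697 0.051] [1.764 1.841 0.139]
scene blue 67 [18. 88.] [1.611 2.214 0.082] [1.586 2.188 0.06 ] [1.663 2.258 0.101]
scene blue 19 [252. 104.] [2.043 0.904 0.016] [ 2.025  0.896 -0.014] [2.06  0.912 0.04 ]
scene blue 15 [311. 119.] [1.739 0.416 0.034] [1.722 0.389 0.031] [1.758 0.432 0.039]
scene blue 44 [190. 220.] [0.523 0.167 0.045] [0.492 0.153 0.017] [0.582 0.22  0.047]
scene blue 71 [351. 250.] [ 0.539 -0.241  0.044] [ 0.513 -0.245  0.039] [ 0.571 -0.233  0.047]
scene yellow 12 [377.  74.] [3.186 0.581 0.047] [3.151 0.566 0.027] [3.209 0.616 0.06 ]
scene yellow 217 [181.  89.] [1.962 1.312 0.078] [ 1.931  1.273 -0.057] [2.444 1.755 0.124]
scene yellow 147 [39. 89.] [1.597 2.029 0.085] [ 1.556  1.955 -0.015] [2.073 2.717 0.095]
scene yellow 119 [107.  97.] [
[... 521 characters left out ...]
 141 [237. 334.] [0.649 0.397 0.01 ] [0.636 0.356 0.006] [0.659 0.434 0.012]
side red 167 [257. 338.] [0.612 0.408 0.01 ] [0.598 0.366 0.004] [0.629 0.444 0.013]
side blue 63 [287. 204.] [ 0.559 -0.181  0.042] [ 0.529 -0.197  0.036] [ 0.581 -0.167  0.047]
side blue 133 [308. 274.] [0.515 0.228 0.042] [0.486 0.22  0.035] [0.543 0.234 0.047]
side yellow 203 [233. 197.] [ 0.707 -0.22   0.046] [ 0.675 -0.396 -0.002] [ 0.743 -0.202  0.058]
side yellow 102 [157. 261.] [0.824 0.218 0.062] [0.813 0.206 0.053] [0.837 0.227 0.079]
side yellow 15 [316. 369.] [0.515 0.492 0.01 ] [0.513 0.486 0.007] [0.516 0.499 0.012]
side yellow 15 [341. 376.] [0.476 0.508 0.011] [0.473 0.502 0.009] [0.478 0.514 0.013]
```

```bash
python3 - <<'E'
import cv2
a=cv2.imread("pics/scene0.png")[200:280,300:430];b=cv2.imread("pics/side0.png")[170:230,200:330]
cv2.imwrite("pics/c1.png",cv2.resize(a,None,fx=6,fy=6,interpolation=2));cv2.imwrite("pics/c2.png",cv2.resize(b,None,fx=6,fy=6,interpolation=2))
E
```

```text
(no output)
```

View pics/c1.png

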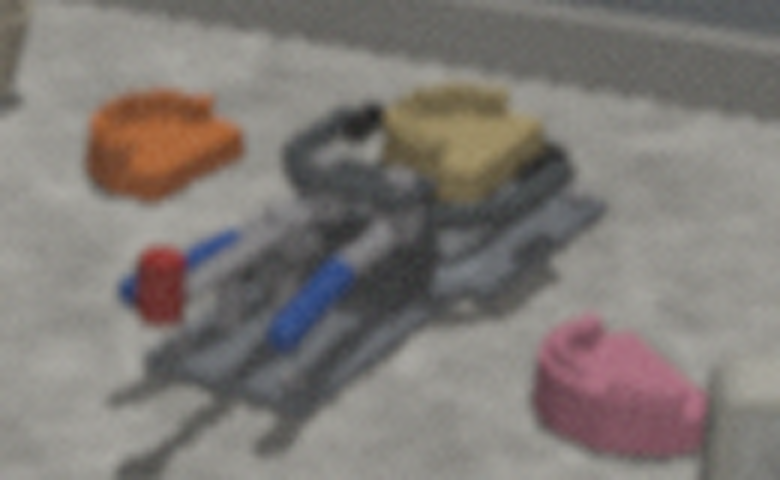

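View pics/c2.png

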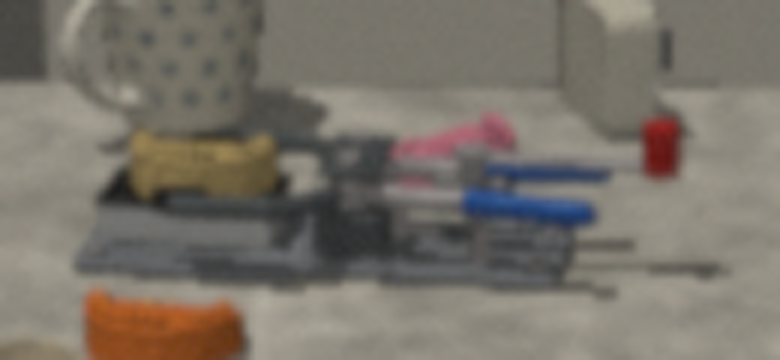

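Yellow knob is at about (0.49,-0.197,0.06), the cast at (0.704,-0.232), so the stand yaw is roughly -9°. I'll move above it in short hops.

```bash
python3 -m inch '[{"linear":[0.15,-0.33,0],"twist":0.08,"gripper":1},{"linear":[0.3,-0.66,0],"twist":0.16,"gripper":1},{"linear":[0.4,-0.95,0],"twist":0.25,"gripper":1}]'
python3 -m inch '[{"linear":[0.15,-0.33,0],"twist":0,"gripper":1},{"linear":[0.3,-0.66,0],"twist":0,"gripper":1},{"linear":[0.4,-0.95,0],"twist":0,"gripper":1}]'
```

```text
time: 0.35
tool_pos: [0.2529, 0.4107, 0.2265]
ee_rot: [-3.14, -0.0, 3.012]
wrist_force: [-0.4, 0.1, -0.3]
width: 0.0941
time: 0.6
tool_pos: [0.293, 0.3153, 0.2269]
ee_rot: [-3.141, -0.0, 3.006]
wrist_force: [0.3, -0.6, -0.2]
width: 0.094
```

```bash
python3 -m inch '[{"linear":[0.13,-0.3,0],"twist":0,"gripper":1},{"linear":[0.27,-0.6,0],"twist":0,"gripper":1},{"linear":[0.4,-0.9,0],"twist":0,"gripper":1}]'
python3 -m inch '[{"linear":[0.13,-0.3,0],"twist":0,"gripper":1},{"linear":[0.27,-0.6,0],"twist":0,"gripper":1},{"linear":[0.4,-0.9,0],"twist":0,"gripper":1}]'
python3 -m inch '[{"linear":[0.13,-0.3,0],"twist":0,"gripper":1},{"linear":[0.27,-0.6,0],"twist":0,"gripper":1},{"linear":[0.4,-0.9,0],"twist":0,"gripper":1}]'
python3 -m inch '[{"linear":[0.13,-0.3,0],"twist":0,"gripper":1},{"linear":[0.27,-0.6,0],"twist":0,"gripper":1},{"linear":[0.4,-0.9,0],"twist":0,"gripper":1}]'
python3 -m inch '[{"linear":[0.1,-0.3,0],"twist":0,"gripper":1},{"linear":[0.2,-0.6,0],"twist":0,"gripper":1},{"linear":[0.3,-0.9,0],"twist":0,"gripper":1}]'
python3 -m inch '[{"linear":[0.1,-0.3,0],"twist":0,"gripper":1},{"linear":[0.2,-0.6,0],"twist":0,"gripper":1},{"linear":[0.3,-0.8,0],"twist":0,"gripper":1},{"linear":[0.3,-0.8,0],"twist":0,"gripper":1}]'
python3 - <<'E'
from h import *
from bench import robot
o=robot.get_obs();s=robot.snapshot("wrist")
print(o["tool_pos"],o["ee_rot"],o["joint_positions"],s["hand_eye"],s["mtx"])
cv2.imwrite("pics/w1.png",s["image"][:,:,::-1]);np.savez("pics/w1.npz",tp=o["tool_pos"],er=o["ee_rot"],**s)
E
```

```text
time: 0.85
tool_pos: [0.3326, 0.2257, 0.2271]
ee_rot: [-3.141, -0.0, 3.007]
wrist_force: [0.4, -0.8, -0.1]
width: 0.0939
time: 1.1
tool_pos: [0.3727, 0.1357, 0.2271]
ee_rot: [3.142, -0.0, 3.007]
wrist_force: [0.9, 0.5, 0.7]
width: 0.0939
time: 1.35
tool_pos: [0.4127, 0.0457, 0.2272]
ee_rot: [3.141, -0.0, 3.006]
wrist_force: [0.5, 0.4, -0.1]
width: 0.0942
time: 1.6
tool_pos: [0.4527, -0.0443, 0.227]
ee_rot: [3.141, -0.001, 3.006]
wrist_force: [0.8, 0.9, 0.1]
width: 0.0938
time: 1.85
tool_pos: [0.4825, -0.1343, 0.2269]
ee_rot: [3.141, -0.001, 3.006]
wrist_force: [-0.1, 0.1, -0.8]
width: 0.0939
time: 2.18
tool_pos: [0.513, -0.2163, 0.2257]
ee_rot: [-3.141, -0.002, 3.002]
wrist_force: [0.1, -1.1, 0.2]
width: 0.0938
[ 0.51299611 -0.21630101  0.22573842] [-3.14108533e+00 -1.80891511e-03  3.00245056e+00] [-5.00203243e-01  1.03776343e-01  1.35620751e+00 -1.12070456e-03
  1.68312180e+00 -1.93198271e+00] [[ 3.68061070e-05 -9.60856248e-01 -2.77047414e-01  8.13291242e-02]
 [ 9.99998997e-01  4.27621896e-04 -1.35022773e-03  1.13111589e-03]
 [ 1.41584629e-03 -2.77047086e-01  9.60855300e-01 -1.56284236e-01]
 [ 0.00000000e+00  0.00000000e+00  0.00000000e+00  1.00000000e+00]] [[348.33912337   0.         277.44720412]
 [  0.         348.33912337 207.54355345]
 [  0.           0.           1.        ]]
```

View pics/w1.png

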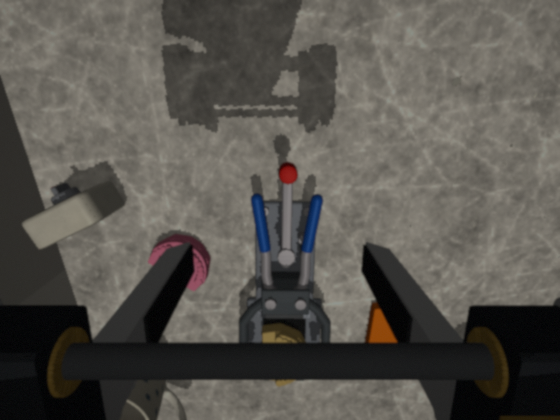

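The wrist view shows the red knob at (288,174), the blue handles at (260,222) and (312,222), and the lever pin at (286,257). The cast lies under the gripper at the bottom.

```bash
cat >> h.py <<'E'
from scipy.spatial.transform import Rotation as Ro
def wcloud(s,tp,er):
    d=s["depth"];K=s["mtx"];v,u=np.indices(d.shape)
    P=np.stack([(u-K[0,2])/K[0,0]*d,(v-K[1,2])/K[1,1]*d,d],-1)
    T=s["hand_eye"];W=(P@T[:3,:3].T+T[:3,3])@Ro.from_euler('xyz',er).as_matrix().T+tp
    W[d==0]=np.nan
    return W
def rep(s,tp,er):
    W=wcloud(s,tp,er);out=[]
    for c,m in masks(s["image"]).items():
        k,l,st,ce=cv2.connectedComponentsWithStats(m.astype(np.uint8))
        for i in range(1,k):
            if st[i,4]<40: continue
            p=W[l==i]; p=p[np.isfinite(p[:,0])&(p[:,2]>.02)&(p[:,2]<.1)]
            if len(p)<20: continue
            q=p.mean(0);u=np.linalg.svd(p[:,:2]-q[:2],full_matrices=False)[2][0];u*=np.sign(u[0])
            t=(p[:,:2]-q[:2])@u
            print(c,st[i,4],ce[i].round(),q.round(4),"zmax",p[:,2].max().round(3),"ang",np.degrees(np.arctan2(u[1],u[0])).round(1),"ends",(q[:2]+u*t.min()).round(4),(q[:2]+u*t.max()).round(4))
E
python3 - <<'E'
from h import *
s=dict(np.load("pics/w1.npz"));rep(s,s["tp"],s["er"])
W=wcloud(s,s["tp"],s["er"]);print(W[257,286],W[215,287],W[100,450],W[230,287])
E
```

```text
red 266 [288. 174.] [ 0.4906 -0.2033  0.0727] zmax 0.075 ang 17.0 ends [ 0.4831 -0.2056] [ 0.4988 -0.2008]
blue 613 [260. 223.] [ 0.5432 -0.2376  0.0422] zmax 0.045 ang -0.1 ends [ 0.5128 -0.2376] [ 0.5744 -0.2376]
blue 618 [311. 223.] [ 0.5512 -0.1858  0.0421] zmax 0.045 ang -17.2 ends [ 0.5222 -0.1768] [ 0.5811 -0.1951]
yellow 211 [274. 337.] [ 0.6778 -0.2426  0.0464] zmax 0.054 ang -87.8 ends [ 0.6769 -0.2211] [ 0.6784 -0.2576]
yellow 76 [283. 382.] [ 0.7338 -0.2403  0.0526] zmax 0.055 ang -83.0 ends [ 0.7323 -0.2282] [ 0.7349 -0.2491]
[ 0.57879744 -0.21612262  0.05475154] [ 0.53492314 -0.2092579   0.05347322] [ 0.45014289 -0.02398825 -0.00106394] [ 0.55009888 -0.21129259  0.05455604]
```

Measurements agree: knob to pin is 88 mm, the span over the handles is 65 mm, and the axis is at -8.65°. The squeeze point comes to about (0.550,-0.212).

```bash
python3 -m inch '[{"linear":[0.2,0.02,-0.2],"twist":-0.015,"gripper":1},{"linear":[0.37,0.04,-0.5],"twist":-0.015,"gripper":1},{"linear":[0.37,0.04,-0.8],"twist":-0.015,"gripper":1},{"linear":[0.37,0.04,-0.9],"twist":-0.015,"gripper":1},{"linear":[0.37,0.04,-0.9],"twist":-0.015,"gripper":1}]'
python3 - <<'E'
from h import *
from bench import robot
o=robot.get_obs();s=robot.snapshot("wrist")
print(o["tool_pos"],o["ee_rot"])
rep(s,o["tool_pos"],o["ee_rot"])
cv2.imwrite("pics/w2.png",s["image"][:,:,::-1])
E
```

```text
time: 2.65
tool_pos: [0.5471, -0.2064, 0.1334]
ee_rot: [3.139, -0.008, 2.992]
wrist_force: [0.4, 1.0, -0.3]
width: 0.0937
[ 0.54707356 -0.20640269  0.13344003] [ 3.13860347 -0.00837266  2.9922271 ]
red 545 [268. 151.] [ 0.4911 -0.2029  0.0728] zmax 0.075 ang -89.0 ends [ 0.4909 -0.1948] [ 0.4912 -0.211 ]
blue 1210 [235. 222.] [ 0.5433 -0.237   0.0422] zmax 0.045 ang 0.2 ends [ 0.5125 -0.2372] [ 0.575  -0.2369]
blue 1195 [305. 222.] [ 0.5512 -0.1855  0.0421] zmax 0.045 ang -17.4 ends [ 0.5223 -0.1764] [ 0.5879 -0.197 ]
yellow 1993 [268. 399.] [ 0.7044 -0.2372  0.0454] zmax 0.056 ang -62.4 ends [ 0.6917 -0.2129] [ 0.7191 -0.2653]
```

View pics/w2.png

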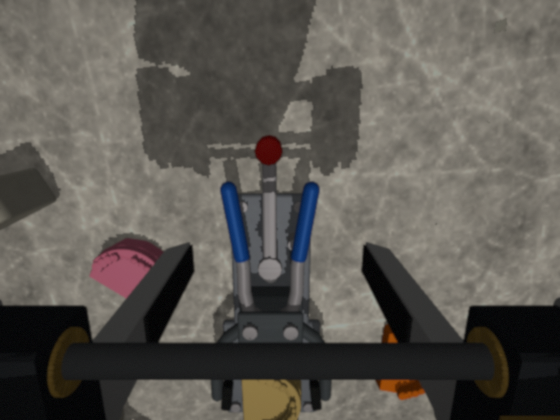

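The view agrees with the plan: the knob is at (268,151) and the handles straddle columns 235 and 305. Measured y is 6 mm high, so I'll let it settle before descending.

```bash
python3 -m inch '[{"linear":[0,0,0],"twist":0,"gripper":1},{"linear":[0,0,-0.2],"twist":0,"gripper":1},{"linear":[0,0,-0.35],"twist":0,"gripper":1},{"linear":[0,0,-0.35],"twist":0,"gripper":1},{"linear":[0,0,-0.35],"twist":0,"gripper":1}]'; python3 -c "
from bench import robot
o=robot.get_obs();print(o['tool_pos'],o['ee_rot'],o['qvel'])"
```

```text
time: 3.12
tool_pos: [0.5499, -0.2089, 0.1042]
ee_rot: [-3.141, 0.002, 2.991]
wrist_force: [0.4, -0.2, 0.6]
width: 0.0942
[ 0.54986943 -0.20892294  0.10418887] [-3.14113930e+00  1.75014893e-03  2.99074604e+00] [ 0.0006816  -0.00752559 -0.0295326   0.00129223 -0.00136772  0.00083083]
```

```bash
python3 -m inch '[{"linear":[0,-0.03,-0.15],"twist":0,"gripper":1},{"linear":[0,-0.03,-0.3],"twist":0,"gripper":1},{"linear":[0,-0.03,-0.45],"twist":0,"gripper":1},{"linear":[0,-0.03,-0.62],"twist":0,"gripper":1},{"linear":[0,-0.03,-0.62],"twist":0,"gripper":1},{"linear":[0,-0.03,-0.62],"twist":0,"gripper":1}]'; python3 - <<'E'
from h import *
from bench import robot
o=robot.get_obs();s=robot.snapshot("wrist")
print(o["tool_pos"],o["ee_rot"])
rep(s,o["tool_pos"],o["ee_rot"])
cv2.imwrite("pics/w3.png",s["image"][:,:,::-1])
E
```

```text
time: 3.62
tool_pos: [0.55, -0.212, 0.0418]
ee_rot: [-3.141, 0.001, 2.991]
wrist_force: [-0.6, -0.1, 0.2]
width: 0.0935
[ 0.55000763 -0.21200433  0.04183541] [-3.14137063e+00  1.07931348e-03  2.99074239e+00]
red 1784 [275. 167.] [ 0.4904 -0.2027  0.0721] zmax 0.075 ang -11.7 ends [ 0.4826 -0.2011] [ 0.4995 -0.2046]
blue 2736 [329. 269.] [ 0.5498 -0.1854  0.042 ] zmax 0.045 ang -17.6 ends [ 0.5212 -0.1763] [ 0.5818 -0.1956]
blue 2726 [223. 270.] [ 0.5422 -0.2367  0.042 ] zmax 0.045 ang 0.5 ends [ 0.5124 -0.237 ] [ 0.5755 -0.2364]
```

View pics/w3.png

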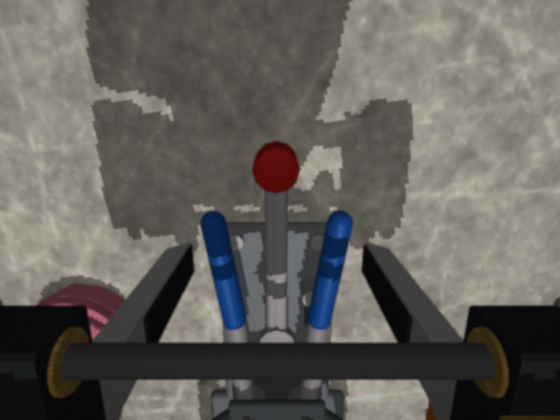

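Both handles lie between the open fingers, centred at columns 223 and 329. I'll close gradually to just under the locked width.

```bash
python3 -m inch '[{"linear":[0,0,0],"twist":0,"gripper":0.8},{"linear":[0,0,0],"twist":0,"gripper":0.7},{"linear":[0,0,0],"twist":0,"gripper":0.62},{"linear":[0,0,0],"twist":0,"gripper":0.55},{"linear":[0,0,0],"twist":0,"gripper":0.5},{"linear":[0,0,0],"twist":0,"gripper":0.45},{"linear":[0,0,0],"twist":0,"gripper":0.41},{"linear":[0,0,0],"twist":0,"gripper":0.38},{"linear":[0,0,0],"twist":0,"gripper":0.38},{"linear":[0,0,0],"twist":0,"gripper":0.38}]'; python3 -m inch '[{"linear":[0,0,0],"twist":0,"gripper":0.38},{"linear":[0,0,0],"twist":0,"gripper":0.38},{"linear":[0,0,0],"twist":0,"gripper":0.38}]'
```

```text
time: 4.5
tool_pos: [0.5495, -0.2125, 0.0403]
ee_rot: [-3.14, 0.0, 2.991]
wrist_force: [-0.2, -2.9, -0.6]
width: 0.0365
time: 4.75
tool_pos: [0.5495, -0.2125, 0.0404]
ee_rot: [-3.14, 0.0, 2.991]
wrist_force: [-1.6, -5.2, -1.3]
width: 0.0364
```

```bash
python3 -m inch '[{"linear":[0,0,0],"twist":0,"gripper":1},{"linear":[0,0,0],"twist":0,"gripper":1},{"linear":[0,0,0],"twist":0,"gripper":1},{"linear":[0,0,0],"twist":0,"gripper":1},{"linear":[0,0,0],"twist":0,"gripper":1},{"linear":[0,0,0],"twist":0,"gripper":1}]'; python3 - <<'E'
from h import *
from bench import robot
o=robot.get_obs();s=robot.snapshot("wrist")
print(o["tool_pos"],o["ee_rot"],o["wrist_force"])
rep(s,o["tool_pos"],o["ee_rot"])
cv2.imwrite("pics/w4.png",s["image"][:,:,::-1])
E
```

```text
time: 5.25
tool_pos: [0.5496, -0.2112, 0.0405]
ee_rot: [3.141, -0.0, 2.991]
wrist_force: [-0.2, 0.1, -0.4]
width: 0.0727
[ 0.54964213 -0.21121969  0.04049581] [ 3.14086074e+00 -4.77414177e-05  2.99122896e+00] [-0.18053757  0.115418   -0.44776786]
red 1822 [274. 169.] [ 0.4903 -0.2026  0.072 ] zmax 0.075 ang -12.9 ends [ 0.4828 -0.2009] [ 0.4994 -0.2047]
blue 2724 [248. 270.] [ 0.5432 -0.224   0.0421] zmax 0.045 ang -8.5 ends [ 0.514  -0.2197] [ 0.5768 -0.229 ]
blue 2761 [302. 270.] [ 0.5472 -0.1979  0.042 ] zmax 0.045 ang -8.7 ends [ 0.5177 -0.1934] [ 0.5806 -0.203 ]
```

View pics/w4.png

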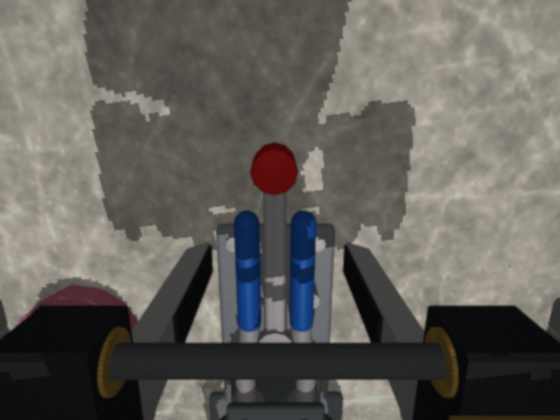

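It's locked: both handles are now parallel at -8.6°, having turned about 0.155 rad, and the fingers are clear. I'll rise and wait about 3 s over the knob.

```bash
python3 -m inch '[{"linear":[0,0,0],"twist":0,"gripper":1},{"linear":[0,0,0],"twist":0,"gripper":1},{"linear":[0,0,0],"twist":0,"gripper":1},{"linear":[0,0,0.3],"twist":0,"gripper":1},{"linear":[0,0,0.6],"twist":0,"gripper":1},{"linear":[0,0,0.9],"twist":0,"gripper":1},{"linear":[-0.3,0.04,0.9],"twist":0,"gripper":1},{"linear":[-0.59,0.085,0.9],"twist":0,"gripper":0.6},{"linear":[-0.59,0.085,0.9],"twist":0,"gripper":0.6},{"linear":[-0.59,0.085,0.9],"twist":0,"gripper":0.6}]'
for i in 1 2 3; do python3 -m inch '[{"linear":[0,0,0],"twist":0,"gripper":0.6},{"linear":[0,0,0],"twist":0,"gripper":0.6},{"linear":[0,0,0],"twist":0,"gripper":0.6},{"linear":[0,0,0],"twist":0,"gripper":0.6},{"linear":[0,0,0],"twist":0,"gripper":0.6},{"linear":[0,0,0],"twist":0,"gripper":0.6},{"linear":[0,0,0],"twist":0,"gripper":0.6},{"linear":[0,0,0],"twist":0,"gripper":0.6},{"linear":[0,0,0],"twist":0,"gripper":0.6},{"linear":[0,0,0],"twist":0,"gripper":0.6}]'; done
python3 - <<'E'
from h import *
from bench import robot
o=robot.get_obs();s=robot.snapshot("wrist")
print(o["tool_pos"],o["ee_rot"],o["wrist_force"])
rep(s,o["tool_pos"],o["ee_rot"])
cv2.imwrite("pics/w5.png",s["image"][:,:,::-1])
s=robot.snapshot("side");cv2.imwrite("pics/s5.png",cv2.resize(s["image"][150:250,180:340,::-1],None,fx=5,fy=5))
E
```

```text
time: 6.13
tool_pos: [0.4897, -0.203, 0.1306]
ee_rot: [3.141, 0.0, 2.99]
wrist_force: [0.2, -0.1, -0.8]
width: 0.0772
time: 6.97
tool_pos: [0.4906, -0.2032, 0.1305]
ee_rot: [3.142, 0.0, 2.991]
wrist_force: [0.6, 0.4, 0.1]
width: 0.0561
time: 7.8
tool_pos: [0.4906, -0.2032, 0.1305]
ee_rot: [3.141, 0.0, 2.991]
wrist_force: [-0.3, -0.6, 0.4]
width: 0.0563
time: 8.63
tool_pos: [0.4906, -0.2032, 0.1305]
ee_rot: [3.142, 0.0, 2.991]
wrist_force: [-0.5, -0.4, 0.1]
width: 0.0564
[ 0.49057245 -0.20322643  0.13051967] [3.14151300e+00 2.46971436e-05 2.99087825e+00] [-0.53889952 -0.40368573  0.07057593]
red 485 [277. 236.] [ 0.4905 -0.2027  0.0727] zmax 0.075 ang 89.2 ends [ 0.4904 -0.2113] [ 0.4907 -0.1945]
blue 1073 [260. 288.] [ 0.5435 -0.2243  0.0421] zmax 0.045 ang -8.9 ends [ 0.5136 -0.2197] [ 0.5761 -0.2294]
blue 1067 [294. 288.] [ 0.5473 -0.1979  0.042 ] zmax 0.045 ang -8.4 ends [ 0.5175 -0.1935] [ 0.5796 -0.2027]
```

View pics/w5.png

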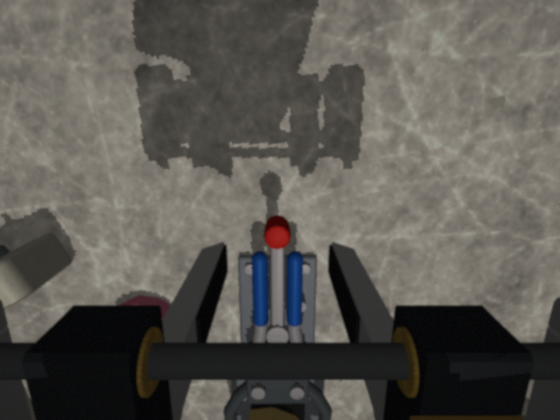

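View pics/s5.png

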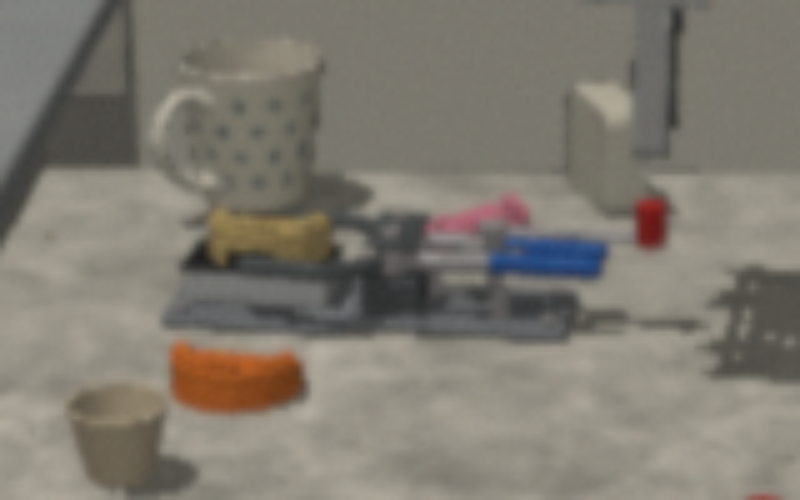

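The pliers have been locked and untouched for about 3.6 s. The knob at (277,236) is centred between the fingers, so I'll descend around it and check that pose.

```bash
python3 -m inch '[{"linear":[0,0,-0.2],"twist":0,"gripper":0.6},{"linear":[0,0,-0.4],"twist":0,"gripper":0.6},{"linear":[0,0,-0.55],"twist":0,"gripper":0.6},{"linear":[0,0,-0.55],"twist":0,"gripper":0.6},{"linear":[0,0,-0.55],"twist":0,"gripper":0.6}]'
python3 -m inch '[{"linear":[0.03,0.12,0],"twist":0,"gripper":0.6},{"linear":[0.05,0.24,0],"twist":0,"gripper":0.6},{"linear":[0.08,0.36,0],"twist":0,"gripper":0.6},{"linear":[0.12,0.48,0],"twist":0,"gripper":0.6},{"linear":[0.15,0.6,0],"twist":0,"gripper":0.6},{"linear":[0.15,0.6,0],"twist":0,"gripper":0.6},{"linear":[0.15,0.6,0],"twist":0,"gripper":0.6}]'
python3 - <<'E'
from h import *
from bench import robot
o=robot.get_obs();s=robot.snapshot("wrist")
print(o["tool_pos"],o["wrist_force"])
rep(s,o["tool_pos"],o["ee_rot"])
cv2.imwrite("pics/w6.png",s["image"][:,:,::-1])
E
```

```text
time: 9.15
tool_pos: [0.4899, -0.2029, 0.0748]
ee_rot: [3.141, -0.002, 2.991]
wrist_force: [0.8, -0.2, 0.4]
width: 0.0561
time: 9.73
tool_pos: [0.506, -0.1424, 0.076]
ee_rot: [-3.141, 0.001, 2.993]
wrist_force: [-0.8, -1.7, 1.9]
width: 0.0567
[ 0.50598103 -0.14242972  0.07604592] [-0.77213139 -1.67725568  1.86216068]
red 763 [240. 284.] [ 0.5083 -0.1612  0.0727] zmax 0.075 ang -76.7 ends [ 0.5064 -0.1533] [ 0.5103 -0.1699]
blue 503 [129. 293.] [ 0.5205 -0.2359  0.0414] zmax 0.044 ang 11.3 ends [ 0.5121 -0.2376] [ 0.531  -0.2338]
blue 389 [224. 329.] [ 0.5534 -0.1829  0.0421] zmax 0.045 ang -29.5 ends [ 0.5389 -0.1747] [ 0.5649 -0.1894]
```

View pics/w6.png

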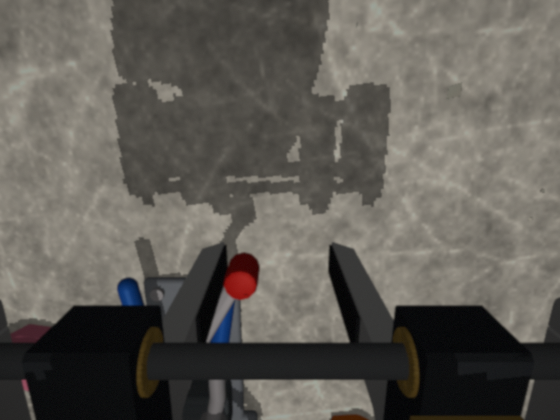

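The knob has gone about 45 mm to the side (240,284), and the handles have sprung open. I'll bring the lever back slowly and lift off.

```bash
python3 -m inch '[{"linear":[-0.03,-0.12,0],"twist":0,"gripper":0.6},{"linear":[-0.07,-0.24,0],"twist":0,"gripper":0.6},{"linear":[-0.1,-0.36,0],"twist":0,"gripper":0.6},{"linear":[-0.13,-0.48,0],"twist":0,"gripper":0.6},{"linear":[-0.155,-0.605,0],"twist":0,"gripper":0.6},{"linear":[-0.155,-0.605,0],"twist":0,"gripper":0.7},{"linear":[-0.155,-0.605,0.2],"twist":0,"gripper":0.7},{"linear":[-0.155,-0.605,0.5],"twist":0,"gripper":0.7},{"linear":[-0.155,-0.605,0.9],"twist":0,"gripper":0.7},{"linear":[-0.155,-0.605,0.9],"twist":0,"gripper":0.7}]'
python3 -m inch '[{"linear":[-0.2,0,0.2],"twist":0,"gripper":0.7},{"linear":[-0.5,0,0.4],"twist":0,"gripper":0.7},{"linear":[-0.5,0,0.4],"twist":0,"gripper":0.7},{"linear":[-0.5,0,0.4],"twist":0,"gripper":0.7}]'
python3 - <<'E'
from h import *
from bench import robot
o=robot.get_obs();s=robot.snapshot("wrist")
print(o["tool_pos"],o["wrist_force"])
rep(s,o["tool_pos"],o["ee_rot"])
cv2.imwrite("pics/w7.png",s["image"][:,:,::-1])
s=robot.snapshot("side");cv2.imwrite("pics/s7.png",cv2.resize(s["image"][150:250,180:340,::-1],None,fx=5,fy=5))
W=cloud(s);m=masks(s["image"])["yellow"]&(W[...,1]<-.15)&(W[...,2]>.03);print(m.sum(),W[m].mean(0),W[m].min(0),W[m].max(0))
s=dict(np.load("pics/side0.npz"))
W=cloud(s);m=masks(s["image"])["yellow"]&(W[...,1]<-.15)&(W[...,2]>.03);print(m.sum(),W[m].mean(0),W[m].min(0),W[m].max(0))
E
```

```text
time: 10.62
tool_pos: [0.4936, -0.2058, 0.1742]
ee_rot: [-3.137, 0.014, 2.99]
wrist_force: [1.1, 0.4, 1.0]
width: 0.0659
time: 10.95
tool_pos: [0.4403, -0.2043, 0.2073]
ee_rot: [-3.141, 0.004, 2.99]
wrist_force: [-0.1, -0.3, -0.2]
width: 0.066
[ 0.44033684 -0.2042525   0.20729868] [-0.08698328 -0.31445561 -0.23229394]
red 245 [286. 256.] [ 0.4903 -0.2031  0.0726] zmax 0.075 ang -85.4 ends [ 0.4896 -0.1951] [ 0.4909 -0.2112]
blue 587 [260. 294.] [ 0.5424 -0.2373  0.0421] zmax 0.045 ang -0.0 ends [ 0.5123 -0.2373] [ 0.5746 -0.2373]
blue 582 [311. 294.] [ 0.5505 -0.1857  0.042 ] zmax 0.045 ang -17.3 ends [ 0.5216 -0.1767] [ 0.5823 -0.1956]
yellow 702 [281. 410.] [ 0.6908 -0.2385  0.0458] zmax 0.055 ang 74.3 ends [ 0.685  -0.2593] [ 0.6989 -0.2097]
200 [ 0.70760874 -0.22491125  0.04622221] [ 0.67451031 -0.27815004  0.03220941] [ 0.74109854 -0.19617552  0.05843905]
197 [ 0.70728151 -0.22407589  0.04639024] [ 0.67480177 -0.28205244  0.0321867 ] [ 0.74069592 -0.20225185  0.05818473]
```

View pics/w7.png

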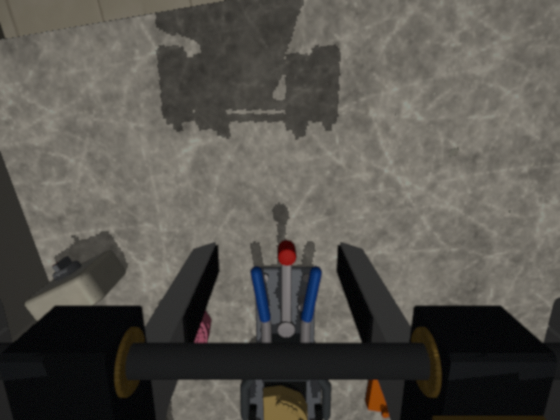

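View pics/s7.png

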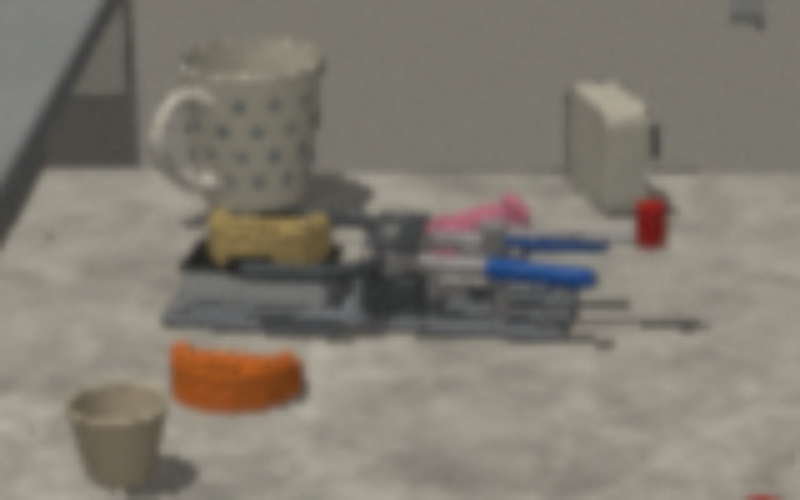

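The handles are back at their original open angles. The knob is centred at (0.490,-0.203) and the cast is flat and unmoved, so I'm handing in.

```bash
python3 -c "
from bench import robot
print(robot.close_job())"
```

```text
the job is handed in; nothing more can be done
None
```

I squeezed the blue handles of the yellow cast's pliers until they locked and let go. They stayed locked and untouched for about 3.6 s. I then pushed the red knob about 45 mm sideways towards the stand's +y, and the handles sprang open. I brought the lever back and lifted clear. The job was handed in at about 11 s.

- **Locked:** both handles had turned about 0.155 rad at the first look after letting go. They were still there at the last look before the push.
- **Released:** at the end the handles were back at their original open angles, and the knob was within 1 mm of where it started.
- **Yellow cast:** it lies flat on its rest, with its mean position within 1 mm of the first picture.
- **White cast and its pliers:** the arm passed over them at about 0.2 m and never touched them. I did not measure them again at the end.
- **Forces:** wrist readings stayed within about 6 N at the end of each move.

No check failed. The one disagreement was a 3–6 mm offset in y before the descent, which I corrected before squeezing.

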